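Feed a mosaic panel through the UV curing hood with a push stick

ROBOT

A 6-joint arm with a two-finger parallel gripper is mounted at the origin on the work surface. World frame = base frame: x ahead of the robot, y to its left, z up, the work surface at z = 0. Lengths are in m, angles in rad, forces in N, time in s.
With the tool pointing down it reaches from about 0.25 to 0.85 m from the base axis. Payload 12.5 kg.
Tool frame: the origin (TCP) lies between the finger pads; the fingertips stand 11 mm ahead of it and the grasp point (between the pads) lies 8 mm behind it; z points along the fingers, y is the line along which they close (so a half turn about z gives the same grasp; the last joint's range is limited). The gripper opens to 93 mm and grips with 3 to 60 N. Pads are 15 mm wide; open, the fingers measure 128 mm over their backs; the gripper's body (75 mm by 188 mm) begins 65 mm behind the grasp point.
Start: joints at [-1.244, 0.351, 1.652, -0, 1.139, -0.085], TCP at [0.22, -0.504, 0.23] pointing down, gripper open.
Joint ranges: [-2.75, 2.75], [-0.79, 2.1], [0.01, 2.65], [-1.57, 4.71], [0.07, 3.14], [-2.87, 2.87]. Speed limits (rad/s): [2.22, 2.22, 2.79, 3.14, 3.14, 3.14].

INTERFACE

Orientations are given as [roll, pitch, yaw] about the fixed x, y, z axes, in that order (R = Rz(yaw) Ry(pitch) Rx(roll)).
In Python, from cell import env gives the robot as it stands.
- The arm moves only by the tool drive_tool, never from a script. Its argument "moves" is a list of rows, each a list of 3 entries, a list of its own where there are three numbers: the shift along the world's x, y, z as a fraction of full scale, then the turn, a rotation vector about the world's x, y, z as a fraction of full scale, then the finger opening in mm, from 0 to 93. In form: [[[x, y, z], [ax, ay, az], fingers], ...]. A call has 1 to 12 rows; each row is the pose to reach, as a shift and turn from the pose commanded when the call began, turning the shorter way round; what a row does not reach only later rows make up. Full scale, the value 1, is 0.4 m for a shift and pi rad for a turn. A row lasts 1/8 s, in which the tool goes at most 62.5 mm and 10.7 degrees, less where a joint would pass 70% of its speed; a pose out of reach is approached as far as the arm can. A call with a number of a shift or a turn outside -1 to 1 is refused whole. A call with a gripper value outside its range is refused whole. The fingers move at their own pace and stop on an object; "newtons" is the grip in N (left out, the last holds). Time passes only in rows, so rows that repeat a pose let the fingers close. It gives the time, the measured TCP pose, the force, the opening and the grip force at its end, in the units of the state.
- env.get_obs(): the state, without advancing time (a new reading comes with each control period).
- env.grab_frame(name): name is "scene" or "top" or "wrist"; returns a dict with "frame" (400x640x3 uint8, red, green, blue), "intrinsics" (3x3 intrinsics, pixels), "R" (3x3) and "t" (3): a world point X has camera coordinates R X + t. Camera axes: x right, y down, z forward; pixel columns grow to the right and rows downward; lengths in m; the calibration is good to about 2 mm. The wrist camera is an equidistant fisheye: a pixel r from the principal point sees the ray r / f radians off the axis. A picture is of the moment at which its call begins. There is no depth.
- env.job_done(): hands the job in; it is judged then, once.
Trained networks look in a picture, given as the dict that the camera call returned (one of the last four; its "shot" number tells which), for a name from the list of things; names that differ only in an ending like _2 or _b are one class to them, and where a whole thing is asked for, a point or a joint stands for the part that bears it (a point fixed in the world has none). Each returns a list of dicts, best first, with "confidence" (0 to 1); they miss things now and then, are a little off and sometimes report something else, mostly with a low value. They report only what shows in the picture. A call takes as long as a camera call. They do not tell look-alikes from the thing itself.
- env.look_for(picture, label): "extent" ([left, top, width, height] in pixels, round what is visible of it).
- env.cut_out(picture, label): "region" (400x640 bool, what is visible of it) and "extent" ([left, top, width, height] in pixels, round what is visible of it).
The state is a dict: "time_s": time; "joint_pos": joint angles; "joint_velocities": joint speeds; "joint_efforts": joint torques, N m; "ee_pos": TCP position; "orientation": TCP orientation; "ft_force": force on the tool from outside, world axes, zero at the start; "torque": the same for the moment, N m; "gripper_width": finger opening in m; "gripper_force": force on a finger pad.
Only numpy, scipy, OpenCV 4.12 (cv2) and the standard library are available. Lean on these libraries where they do the work, as an engineer would, in place of code of your own. Each camera call takes 0.05 s, during which the arm holds its last target. There are 200 camera calls.

TASK

Take the push stick from its green tray and use its red head to push the mosaic panel slowly along the bed, under the low white UV hood, until the whole panel lies flat on the bed clear of the hood on the far side. Never touch the panel with the gripper, keep the robot off the hood, then lay the push stick back in its green tray, handle up, and let go of it. Leave the jar, the pot and the spare tile where they are.

Things in the scene. Friction and masses are not known exactly. Their poses are not given: they have to be found in the camera images.
- bed: Fixed aluminium bed, 144 mm wide (x), 420 mm long (y from -210 to +210 mm), top face 12 mm above the table. Origin: centre of its underside, on the table; z up. Feed direction: +y. A grey rail along each long edge (12 mm wide, 10 mm above the bed's top) leaves a channel 120 mm wide, x from -60 to +60 mm. The panel starts on the -y (infeed) part; outfeed is y from +40 to +210 mm.
- hood: Low white UV lamp hood with yellow lips, fixed across the middle of the bed; same origin and axes as the bed. Covers bed y from -40 to +40 mm (lips to 43 mm), 150 mm wide, top 97 mm above the table. The opening under it is 120 mm wide, from 12 to 54 mm above the table. The robot must not touch it.
- panel: Loose mosaic panel, 84 (x) by 100 (y) by 16 mm thick, 0.2 to 0.4 kg, flat on the infeed part of the bed, its y along the bed's y within 0.12 rad, its centre 100 to 135 mm before the hood's centre. Origin: centre of its underside; z up. Freshly coated: the gripper must never touch it; the stick's head pushes on its rear (-y) edge. Keep it below 100 mm/s.
- corner0 (a point): Panel's rear left bottom corner, at panel (-42, -50, 0) mm
- corner1 (a point): Panel's rear right bottom corner, at panel (+42, -50, 0) mm
- corner2 (a point): Panel's front left bottom corner, at panel (-42, +50, 0) mm
- corner3 (a point): Panel's front right bottom corner, at panel (+42, +50, 0) mm
- stick: Loose push stick, 0.14 kg, handle up in the tray. Origin: on its underside below the middle of the handle; z up, y forward from handle to head. Wooden blade 34 mm wide, 14 thick, y -28 to +148 mm; red cross head 56 mm wide (x), 24 high, y +148 to +160 mm; upright red handle block 24 mm wide (x: grip across this from above), 44 mm long (y), top 72 mm above the underside.
- stick_handle (a point): Middle of the handle, 55 mm above the stick's underside: where to grip it
- stick_face (a point): Middle of the head's flat pushing face, at stick (0, +160, 8) mm
- rest: Fixed green tray for the push stick, outside 84 x 228 x 16 mm (x, y, z), walls 4 mm, inner floor 4 mm above the table. Origin: centre of its underside. The stick lies along its y, head to +y, its origin 66 mm on the -y side of the tray's centre; about 10 mm to spare at each side and 16 mm at each end.
- jar: Bystander: amber resin jar, 72 mm across, 85 mm tall, beyond the bed; origin under its centre
- pot: Bystander: open green plastic pot without handles, 90 mm across, 75 mm tall, beyond the bed; origin under its centre
- spare: Bystander: loose spare mosaic tile 100 x 100 x 12 mm on the table to the left of the tray; origin under its centre
There are look-alikes about, which are no part of the job. What is meant by the stick is not orange, and is the smaller of those in its own colour.

How it is judged:
By the outcome, as a careful person would: the job done as asked, in the order asked, and still so for the second after the job is handed in, with the robot touching nothing.
It also fails if it takes over 58 s, if anything falls off the work surface, if the arm or the gripper's body presses on something with over 40 N, if the wrist force passes 120 N, or if a joint passes its speed limit or range.

## Working session

There is one attempt and no reset: what is moved stays moved. The work goes in short steps, Python scripts to look and compute and a tool call to move; the robot and the scene stay as the last step left them, time stands still between calls to the robot, and variables do not carry over. Pictures are saved under pics/ and viewed, at most 10 in all, crops included, and the job is handed in when it is done.

Besides the shell and the picture viewer there is one more tool, called after "Call:" as a command line: name --argument value ..., lists and objects as JSON in quotes. drive_tool: Moves the arm, as the interface text tells. Its arguments: {"type":"object","properties":{"moves":{"type":"array","items":{"type":"array"}},"newtons":{"type":"number"}},"required":["moves"]}

```bash
mkdir -p pics; ls; cat > h.py <<'E'
import numpy as np, cv2
from cell import env
def save(p,n): cv2.imwrite('pics/'+n,cv2.cvtColor(p['frame'],cv2.COLOR_RGB2BGR))
def proj(p,X):
    X=np.atleast_2d(X); c=X@np.array(p['R']).T+np.array(p['t']); u=c@np.array(p['intrinsics']).T; return u[:,:2]/u[:,2:]
def unproj(p,uv,z):
    uv=np.atleast_2d(uv); K=np.array(p['intrinsics']);R=np.array(p['R']);t=np.array(p['t'])
    d=np.c_[uv,np.ones(len(uv))]@np.linalg.inv(K).T@R; o=-R.T@t
    return o+d*((z-o[2])/d[:,2])[:,None]
E
python3 - <<'E'
from h import *
a=env.grab_frame('scene');b=env.grab_frame('top')
save(a,'s.png');save(b,'t.png')
for n,p in(('scene',a),('top',b)):
    R=np.array(p['R']);print(n,'cam at',-R.T@np.array(p['t']), R[2])
    for l in ['bed','hood','panel','stick','stick_handle','rest','spare','corner0','corner1']:
        print(l,[(np.round(d['extent']).tolist(),round(d['confidence'],2)) for d in env.look_for(p,l)][:5])
E
```

```text
pics
scene cam at [1.36594394 0.18877607 0.90750622] [-0.66766552 -0.22045725 -0.71107057]
bed [([292.0, 202.0, 145.0, 80.0], 0.73), ([309.0, 208.0, 36.0, 31.0], 0.62)]
hood [([342.0, 202.0, 44.0, 56.0], 0.94), ([264.0, 234.0, 32.0, 40.0], 0.17)]
panel [([307.0, 208.0, 35.0, 27.0], 0.79)]
stick [([179.0, 184.0, 50.0, 46.0], 0.88), ([322.0, 163.0, 54.0, 34.0], 0.69), ([261.0, 131.0, 36.0, 44.0], 0.57)]
stick_handle [([180.0, 188.0, 50.0, 47.0], 0.91), ([259.0, 130.0, 30.0, 52.0], 0.87), ([307.0, 209.0, 35.0, 32.0], 0.65), ([318.0, 165.0, 56.0, 31.0], 0.61), ([293.0, 200.0, 147.0, 84.0], 0.49)]
rest [([312.0, 169.0, 68.0, 30.0], 0.6)]
spare [([411.0, 199.0, 39.0, 25.0], 0.59)]
corner0 [([305.0, 211.0, 41.0, 28.0], 0.79)]
corner1 [([305.0, 211.0, 41.0, 28.0], 0.79)]
top cam at [ 0.46266242 -0.07495971  1.14725639] [ 0.14395291 -0.00756619 -0.98955561]
bed [([186.0, 165.0, 140.0, 57.0], 0.67), ([256.0, 252.0, 64.0, 24.0], 0.58), ([234.0, 165.0, 35.0, 55.0], 0.5), ([308.0, 127.0, 25.0, 32.0], 0.16)]
hood [([235.0, 166.0, 35.0, 53.0], 0.6), ([306.0, 125.0, 31.0, 34.0], 0.52)]
panel [([280.0, 185.0, 29.0, 27.0], 0.83)]
stick [([349.0, 248.0, 72.0, 77.0], 0.88), ([384.0, 156.0, 62.0, 30.0], 0.87), ([257.0, 259.0, 64.0, 16.0], 0.61)]
stick_handle [([379.0, 152.0, 67.0, 39.0], 0.66), ([351.0, 246.0, 65.0, 79.0], 0.65), ([239.0, 133.0, 29.0, 25.0], 0.64), ([257.0, 253.0, 64.0, 23.0], 0.59), ([276.0, 187.0, 37.0, 25.0], 0.24)]
rest [([254.0, 251.0, 73.0, 25.0], 0.73)]
spare [([173.0, 233.0, 44.0, 42.0], 0.66), ([256.0, 253.0, 65.0, 22.0], 0.22)]
corner0 [([280.0, 187.0, 32.0, 27.0], 0.58)]
corner1 [([280.0, 187.0, 32.0, 27.0], 0.58)]
```

View pics/t.png

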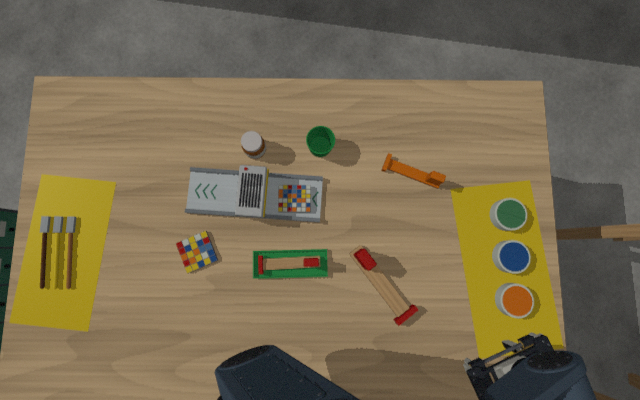

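View pics/s.png

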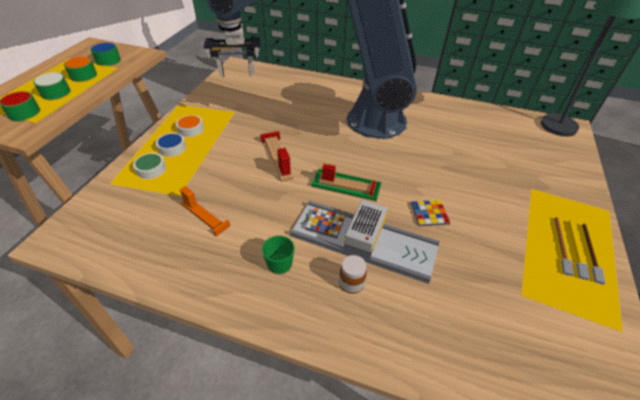

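Top view: three sticks. The orange one is at (413,172), a large red one at (382,286) outside the tray, and a small red one at (290,263) in the green tray. The small red one in the tray fits (not orange, the smaller of the two reds). I'll confirm it in a crop and measure.

```bash
python3 - <<'E'
from h import *
p=env.grab_frame('top');f=p['frame']
c=cv2.resize(f[150:330,170:430],None,fx=3,fy=3,interpolation=cv2.INTER_CUBIC);cv2.imwrite('pics/c.png',cv2.cvtColor(c,cv2.COLOR_RGB2BGR))
hsv=cv2.cvtColor(f,cv2.COLOR_RGB2HSV)
def rect(m,z,n):
    ys,xs=np.nonzero(m); W=unproj(p,np.c_[xs,ys].astype(float),z)[:,:2]
    (c,s,a)=cv2.minAreaRect((W*1000).astype(np.float32)); print(n,len(xs),np.round(c),np.round(s),round(a,1)); return W
def roi(l,t,w,h):
    m=np.zeros(f.shape[:2],bool);m[t:t+h,l:l+w]=1;return m
S=hsv[...,1]>100;H=hsv[...,0].astype(int)
rect(S&(H>40)&(H<85)&roi(240,240,100,45),.016,'tray')
red=S&((H<6)|(H>174))
rect(red&roi(255,255,14,24),.028,'head'); rect(red&roi(295,255,26,24),.076,'handle')
for l,z in (('bed',.02),('hood',.097),('panel',.028),('spare',.012),('stick',.07),('rest',.016),('jar',.085),('pot',.075)):
    for d in env.cut_out(p,l)[:3]:
        print(round(d['confidence'],2),np.round(d['extent']).tolist(),end=' ');rect(d['region'],z,l)
E
```

```text
tray 1267 [426. -12.] [ 84. 226.] 2.2
head 79 [422.  77.] [51. 12.] 1.5
handle 115 [432. -77.] [23. 41.] 0.6
0.82 [186.0, 166.0, 138.0, 59.0] bed 5305 [647. 104.] [421. 164.] 86.3
0.95 [234.0, 167.0, 35.0, 52.0] hood 1538 [635.  97.] [ 90. 152.] 86.2
0.23 [237.0, 131.0, 27.0, 28.0] hood 559 [775.  98.] [83. 71.] 1.5
0.98 [281.0, 188.0, 27.0, 26.0] panel 869 [624. -22.] [ 85. 100.] 0.4
0.79 [173.0, 229.0, 44.0, 45.0] spare 1106 [458. 277.] [102. 105.] 24.2
0.49 [258.0, 250.0, 63.0, 28.0] spare 681 [420.  -8.] [ 54. 187.] 0.4
0.95 [384.0, 156.0, 60.0, 31.0] stick 757 [ 703. -385.] [187.  56.] 70.9
0.91 [258.0, 257.0, 63.0, 19.0] stick 737 [423. -13.] [ 49. 181.] 1.4
0.65 [349.0, 249.0, 71.0, 73.0] stick 1314 [ 367. -275.] [246.  70.] 41.5
0.91 [254.0, 253.0, 74.0, 23.0] rest 1325 [425. -12.] [ 84. 225.] 1.8
0.77 [239.0, 131.0, 28.0, 28.0] jar 491 [777. 100.] [81. 66.] 1.5
0.56 [308.0, 127.0, 27.0, 32.0] pot 722 [ 793. -102.] [98. 85.] 0.5
```

View pics/c.png

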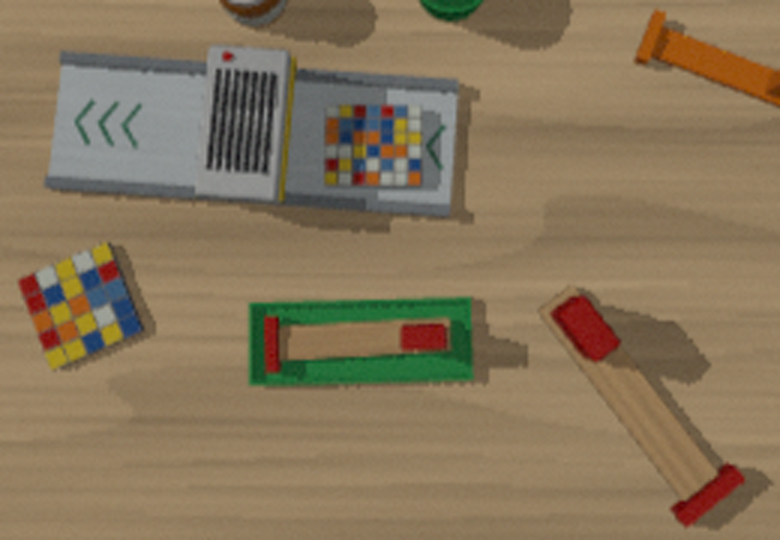

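The crop shows the small red stick in the green tray, head at left (272,343) and handle at right (425,337) in crop pixels. The larger red one lies outside it, lower right. Going for the one in the tray.

```bash
python3 - <<'E'
from h import *
o=env.get_obs();print(o['time_s'],o['ee_pos'],o['orientation'],o['joint_pos'])
from scipy.spatial.transform import Rotation as R
print(R.from_euler('xyz',o['orientation']).as_matrix().round(3))
w=env.grab_frame('wrist');print({k:v for k,v in w.items() if k!='frame'})
E
```

```text
1.45 [ 0.22015092 -0.50402051  0.22966822] [3.14152494e+00 2.35695774e-05 4.11766108e-01] [-1.24361973e+00  3.50657327e-01  1.65176774e+00 -1.95583361e-05
  1.13909812e+00 -8.45813256e-02]
[[ 0.916  0.4    0.   ]
 [ 0.4   -0.916 -0.   ]
 [-0.     0.    -1.   ]]
{'intrinsics': array([[309.70691629,   0.        , 314.33077176],
       [  0.        , 309.70691629, 201.04853186],
       [  0.        ,   0.        ,   1.        ]]), 'R': array([[ 3.99692581e-01, -9.16648965e-01, -7.18497799e-04],
       [-8.79013879e-01, -3.83504362e-01,  2.83300204e-01],
       [-2.59962386e-01, -1.12601420e-01, -9.59031010e-01]]), 't': array([-0.54881596, -0.03281549,  0.39217574]), 'shot': 4}
```

Call:
drive_tool --moves '[[[0.35, 0.5, 0.3], [0, 0, 0.2], 93], [[0.7, 0.98, 0.375], [0, 0, 0.389], 93], [[0.7, 0.98, 0.375], [0, 0, 0.389], 93], [[0.7, 0.98, 0.375], [0, 0, 0.389], 93], [[0.7, 0.98, 0.375], [0, 0, 0.389], 93], [[0.7, 0.98, 0.375], [0, 0, 0.389], 93], [[0.7, 0.98, 0.375], [0, 0, 0.389], 93], [[0.7, 0.98, 0.375], [0, 0, 0.389], 93], [[0.7, 0.98, 0.375], [0, 0, 0.389], 93], [[0.7, 0.98, 0.375], [0, 0, 0.389], 93], [[0.7, 0.98, 0.375], [0, 0, 0.389], 93], [[0.7, 0.98, 0.375], [0, 0, 0.389], 93]]'

```text
time_s: 3.0
ee_pos: [0.4996, -0.113, 0.3794]
orientation: [-3.141, -0.0, 1.632]
ft_force: [0.7, -0.0, -0.2]
gripper_width: 0.0931
gripper_force: 0.0
```

```bash
cat >> h.py <<'E'
def pin(w):
    # undistort the equidistant fisheye to a pinhole with same K
    K=np.array(w['intrinsics']); K2=K.copy(); K2[0,0]=K2[1,1]=260
    f=cv2.fisheye.undistortImage(w['frame'],K,np.zeros(4),Knew=K2)
    return dict(frame=f,intrinsics=K2,R=w['R'],t=w['t'])
def unfish(w,uv,z):
    K=np.array(w['intrinsics']);q=cv2.fisheye.undistortPoints(np.atleast_2d(uv).astype(float)[:,None],K,np.zeros(4))[:,0]
    return unproj(dict(intrinsics=np.eye(3),R=w['R'],t=w['t']),q,z)
E
python3 - <<'E'
from h import *
w=env.grab_frame('wrist')
o=env.get_obs();print(o['time_s'],o['ee_pos'],o['orientation'])
cv2.imwrite('pics/w.png',cv2.cvtColor(w['frame'],cv2.COLOR_RGB2BGR))
for l,z in (('bed',.017),('hood',.097),('panel',.028),('rest',.016)):
    for d in env.cut_out(w,l)[:2]:
        ys,xs=np.nonzero(d['region']);W=unfish(w,np.c_[xs,ys],z)[:,:2]*1000
        c,s,a=cv2.minAreaRect(W.astype(np.float32));print(l,round(d['confidence'],2),np.round(d['extent']).tolist(),np.round(c),np.round(s),round(a,1))
hsv=cv2.cvtColor(w['frame'],cv2.COLOR_RGB2HSV);H=hsv[...,0].astype(int)
m=((hsv[...,1]>100)&((H<6)|(H>174))).astype(np.uint8)
n,L,st,_=cv2.connectedComponentsWithStats(m)
for i in range(1,n):
    if st[i,4]>80:
        ys,xs=np.nonzero(L==i)
        print(st[i].tolist(),[(z,)+tuple(np.round(q,1) for q in cv2.minAreaRect((unfish(w,np.c_[xs,ys],z)[:,:2]*1000).astype(np.float32))) for z in(.028,.076)])
E
```

```text
3.05 [ 0.49971758 -0.11282802  0.37949033] [-3.14130398e+00 -4.43172782e-05  1.63241207e+00]
bed 0.86 [345.0, 0.0, 121.0, 165.0] [652.  49.] [311. 183.] 85.7
hood 0.79 [360.0, 1.0, 105.0, 74.0] [633.  96.] [ 96. 156.] 87.2
hood 0.48 [368.0, 78.0, 51.0, 65.0] [606. -23.] [75. 87.] 0.3
panel 0.8 [367.0, 80.0, 52.0, 62.0] [624. -22.] [ 87. 102.] 0.4
rest 0.68 [248.0, 32.0, 54.0, 132.0] [425. -10.] [ 87. 229.] 1.4
[257, 40, 34, 10, 265] [(0.028, array([421.6,  77.3]), array([54. , 14.8]), np.float64(3.5)), (0.076, array([428.5,  66.8]), array([48.9, 13.4]), np.float64(3.5))]
[263, 123, 18, 29, 503] [(0.028, array([426.9, -77.5]), array([28.4, 46.5]), np.float64(2.2)), (0.076, array([433.3, -73.3]), array([25.7, 42.1]), np.float64(2.2))]
[253, 211, 41, 46, 1137] [(0.028, array([ 435.3, -249.1]), array([88.7, 52.8]), np.float64(37.8)), (0.076, array([ 440.9, -228.6]), array([80.3, 47.8]), np.float64(37.8))]
```

View pics/w.png

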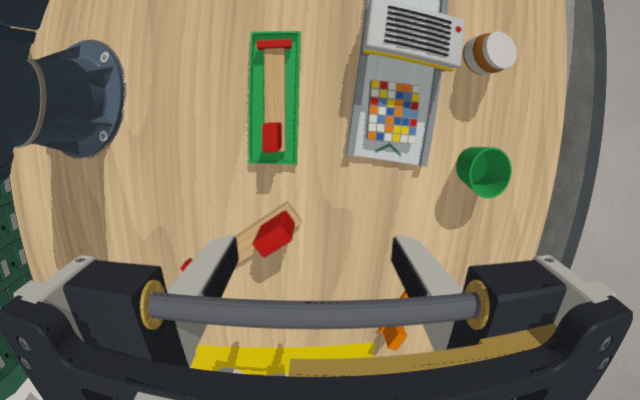

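The wrist view agrees with the top view: handle at (272,137) px, head at (274,44), panel at (393,112). Grasp point is about (0.4325, -0.076), stick yaw about 3.7°.

Call:
drive_tool --moves '[[[-0.169, 0.09, -0.1], [0, 0, 0.001], 93], [[-0.169, 0.09, -0.25], [0, 0, 0.001], 93], [[-0.169, 0.09, -0.4], [0, 0, 0.001], 93], [[-0.169, 0.09, -0.55], [0, 0, 0.001], 93], [[-0.169, 0.09, -0.67], [0, 0, 0.001], 93], [[-0.169, 0.09, -0.76], [0, 0, 0.001], 93], [[-0.169, 0.09, -0.81], [0, 0, 0.001], 93], [[-0.169, 0.09, -0.8225], [0, 0, 0.001], 93], [[-0.169, 0.09, -0.8225], [0, 0, 0.001], 60], [[-0.169, 0.09, -0.8225], [0, 0, 0.001], 40], [[-0.169, 0.09, -0.8225], [0, 0, 0.001], 30], [[-0.169, 0.09, -0.8225], [0, 0, 0.001], 10]]' --newtons 50

```text
time_s: 4.75
ee_pos: [0.4327, -0.076, 0.051]
orientation: [3.141, 0.0, 1.637]
ft_force: [0.0, 0.2, -0.2]
gripper_width: 0.0576
gripper_force: 0.0
```

Call:
drive_tool --moves '[[[0, 0, 0], [0, 0, 0], 10], [[0, 0, 0], [0, 0, 0], 10], [[0, 0, 0], [0, 0, 0], 10], [[0, 0, 0], [0, 0, 0], 10]]'

```text
time_s: 5.25
ee_pos: [0.4324, -0.076, 0.0506]
orientation: [-3.141, -0.0, 1.637]
ft_force: [-0.8, 0.1, 0.6]
gripper_width: 0.0236
gripper_force: 50.0
```

```bash
python3 - <<'E'
from h import *
w=env.grab_frame('wrist')
o=env.get_obs();print(o['time_s'],o['ee_pos'],o['orientation'],o['gripper_width'],o['gripper_force'])
save(w,'g.png')
E
```

```text
5.3 [ 0.43236375 -0.075951    0.05056184] [-3.14112423e+00 -1.41576454e-04  1.63701658e+00] 0.023495392098477112 49.986666440963745
```

View pics/g.png

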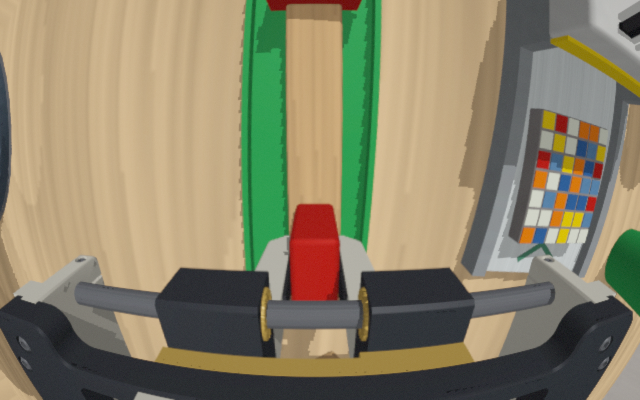

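Gripped: handle held at (315,250), width 23.5 mm at 50 N. Now lifting it and taking it behind the panel.

Call:
drive_tool --moves '[[[0, 0, 0.03], [0, 0, 0], 10], [[0, 0, 0.1], [0, 0, 0], 10], [[0, 0, 0.2], [0, 0, 0], 10], [[0.03, -0.04, 0.28], [0, 0, -0.005], 10], [[0.09, -0.1, 0.3], [0, 0, -0.015], 10], [[0.17, -0.18, 0.3], [0, 0, -0.025], 10], [[0.25, -0.26, 0.3], [0, 0, -0.035], 10], [[0.33, -0.34, 0.3], [0, 0, -0.042], 10], [[0.39, -0.41, 0.3], [0, 0, -0.042], 10], [[0.43, -0.45, 0.3], [0, 0, -0.042], 10], [[0.443, -0.466, 0.3], [0, 0, -0.042], 10], [[0.443, -0.466, 0.3], [0, 0, -0.042], 10]]'

```text
time_s: 6.8
ee_pos: [0.6095, -0.2622, 0.1708]
orientation: [-3.141, -0.0, 1.505]
ft_force: [0.4, -0.1, -1.9]
gripper_width: 0.0239
gripper_force: 50.0
```

```bash
python3 - <<'E'
from h import *
w=env.grab_frame('wrist');t=env.grab_frame('top')
o=env.get_obs();print(o['time_s'],o['ee_pos'],o['orientation'],o['gripper_width'],o['gripper_force'],o['ft_force'])
save(w,'v.png')
for l,z in (('bed',.017),('hood',.097),('panel',.028)):
  for n,p,fn in(('w',w,unfish),('t',t,unproj)):
    for d in env.cut_out(p,l)[:1]:
        ys,xs=np.nonzero(d['region']);W=fn(p,np.c_[xs,ys],z)[:,:2]*1000
        c,s,a=cv2.minAreaRect(W.astype(np.float32));print(n,l,round(d['confidence'],2),np.round(c),np.round(s),round(a,1))
E
```

```text
6.9 [ 0.60927594 -0.2617632   0.17086049] [-3.14122868e+00 -1.94378185e-04  1.50539116e+00] 0.023422234135296566 49.98610854148865 [ 0.08983012  0.03605832 -1.62517466]
w bed 0.59 [625. -86.] [ 48. 148.] 86.6
t bed 0.81 [646. 103.] [420. 168.] 86.7
w hood 0.5 [ 611. -218.] [248.  70.] 86.1
t hood 0.73 [635.  99.] [ 86. 152.] 87.0
t panel 0.74 [624. -22.] [ 85. 100.] 0.5
```

View pics/v.png

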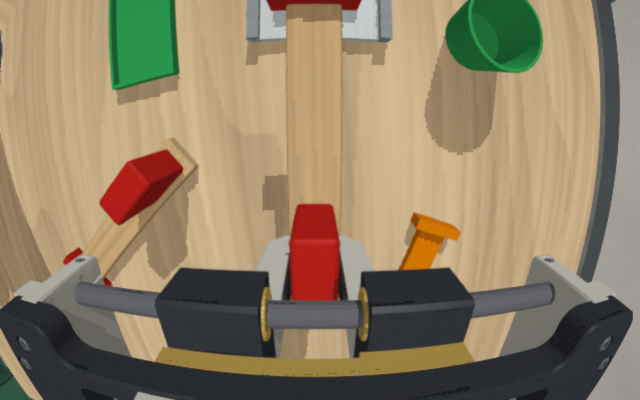

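The stick (centre col 315) lines up with the bed end (cols 248–391, row 38) and hasn't slipped. Checking the lateral offset, then lowering.

Call:
drive_tool --moves '[[[0, 0, -0.06], [0, 0, 0], 10], [[0, 0, -0.14], [0, 0, 0], 10], [[0, 0, -0.21], [0, 0, 0], 10], [[0, 0, -0.25], [0, 0, 0], 10], [[0, 0, -0.267], [0, 0, 0], 10], [[0, 0, -0.272], [0, 0, 0], 10], [[0, 0, -0.272], [0, 0, 0], 10]]'

```text
time_s: 8.07
ee_pos: [0.6101, -0.2626, 0.0626]
orientation: [3.141, 0.0, 1.505]
ft_force: [0.0, 1.3, -1.2]
gripper_width: 0.0234
gripper_force: 50.0
```

```bash
python3 - <<'E'
from h import *
w=env.grab_frame('wrist')
a=env.grab_frame('scene')
o=env.get_obs();print(o['time_s'],o['ee_pos'],o['ft_force'])
f=np.vstack([cv2.resize(a['frame'][180:290,230:410],(640,391),interpolation=cv2.INTER_CUBIC),w['frame'][:200]])
cv2.imwrite('pics/x.png',cv2.cvtColor(f,cv2.COLOR_RGB2BGR))
E
```

```text
8.175 [ 0.61013576 -0.2625698   0.0626535 ] [ 0.5776535  -0.33093686 -1.56218289]
```

View pics/x.png

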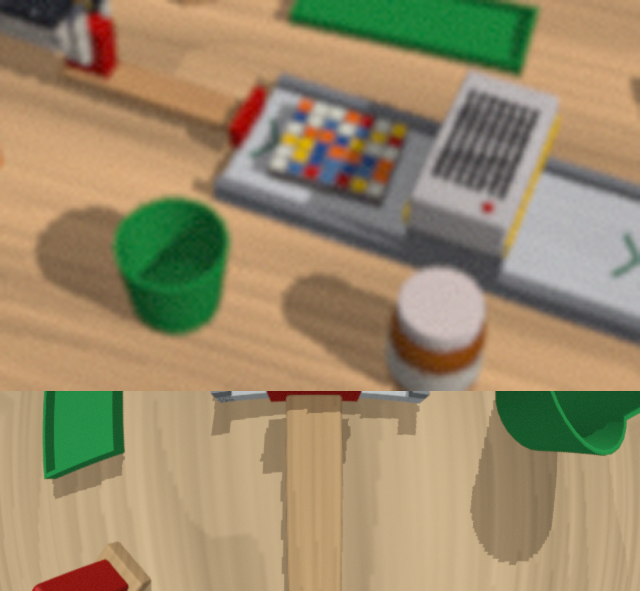

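The red head is at the bed end between the rails (scene crop (250,115)), about 30 mm behind the panel and clear of the bed. Pushing at under 50 mm/s.

Call:
drive_tool --moves '[[[0.001, 0.01, 0], [0, 0, 0], 10], [[0.002, 0.025, 0], [0, 0, 0], 10], [[0.003, 0.04, 0], [0, 0, 0], 10], [[0.004, 0.05, 0], [0, 0, 0], 10], [[0.0045, 0.06, 0], [0, 0, 0], 10], [[0.005, 0.07, 0], [0, 0, 0], 10], [[0.006, 0.08, 0], [0, 0, 0], 10], [[0.0065, 0.09, 0], [0, 0, 0], 10], [[0.007, 0.1, 0], [0, 0, 0], 10], [[0.008, 0.11, 0], [0, 0, 0], 10], [[0.009, 0.122, 0], [0, 0, 0], 10], [[0.01, 0.134, 0], [0, 0, 0], 10]]'

```text
time_s: 9.68
ee_pos: [0.6138, -0.2085, 0.0618]
orientation: [3.141, -0.0, 1.505]
ft_force: [0.4, -1.6, -0.5]
gripper_width: 0.0234
gripper_force: 50.0
```

```bash
cat > m.py <<'E'
import sys
from h import *
t=env.grab_frame('top');w=env.grab_frame('scene')
o=env.get_obs();print(o['time_s'],o['ee_pos'],o['orientation'],o['ft_force'])
u=np.array([.0645,.998])
for n,p in(('t',t),('s',w)):
    for d in env.cut_out(p,'panel')[:2]:
        ys,xs=np.nonzero(d['region']);W=unproj(p,np.c_[xs,ys],.028)[:,:2]
        c,s,a=cv2.minAreaRect((W*1000).astype(np.float32));r=(W-[.634,.097])*1000
        print(n,round(d['confidence'],2),np.round(c),np.round(s),round(a,1),'bed y',(r@u).min().round(),(r@u).max().round(),'bed x',(r@[u[1],-u[0]]).min().round(),(r@[u[1],-u[0]]).max().round())
if len(sys.argv)>1:
    f=np.vstack([cv2.resize(t['frame'][140:250,160:340],(490,300),interpolation=cv2.INTER_CUBIC),cv2.resize(w['frame'][180:290,280:460],(490,300),interpolation=cv2.INTER_CUBIC)])
    cv2.imwrite('pics/'+sys.argv[1],cv2.cvtColor(f,cv2.COLOR_RGB2BGR))
E
python3 m.py
```

```text
9.775 [ 0.61381004 -0.20810382  0.06179363] [-3.14145385e+00 -3.68342435e-04  1.50541389e+00] [ 0.06291346 -1.64331602 -2.07146329]
t 0.68 [629.   2.] [100.  82.] 86.0 bed y -145.0 -46.0 bed x -40.0 42.0
t 0.2 [646. 110.] [ 92. 159.] 84.1 bed y -33.0 59.0 bed x -69.0 92.0
s 0.68 [636.   1.] [101.  98.] 87.2 bed y -146.0 -44.0 bed x -41.0 57.0
```

The panel squared up to the head, centred in the channel (bed x -40…42), rear edge at -145 mm. Continuing.

Call:
drive_tool --moves '[[[0.001, 0.012, 0], [0, 0, 0], 10], [[0.002, 0.026, 0], [0, 0, 0], 10], [[0.003, 0.041, 0], [0, 0, 0], 10], [[0.004, 0.056, 0], [0, 0, 0], 10], [[0.005, 0.071, 0], [0, 0, 0], 10], [[0.006, 0.086, 0], [0, 0, 0], 10], [[0.007, 0.101, 0], [0, 0, 0], 10], [[0.008, 0.116, 0], [0, 0, 0], 10], [[0.009, 0.131, 0], [0, 0, 0], 10], [[0.0095, 0.146, 0], [0, 0, 0], 10], [[0.0105, 0.161, 0], [0, 0, 0], 10], [[0.0115, 0.176, 0], [0, 0, 0], 10]]'

```text
time_s: 11.38
ee_pos: [0.6184, -0.138, 0.0618]
orientation: [-3.142, 0.0, 1.505]
ft_force: [-1.3, -2.5, -1.3]
gripper_width: 0.0239
gripper_force: 50.0
```

Call:
drive_tool --moves '[[[0.001, 0.012, 0], [0, 0, 0], 10], [[0.002, 0.026, 0], [0, 0, 0], 10], [[0.003, 0.041, 0], [0, 0, 0], 10], [[0.004, 0.056, 0], [0, 0, 0], 10], [[0.005, 0.071, 0], [0, 0, 0], 10], [[0.006, 0.086, 0], [0, 0, 0], 10], [[0.007, 0.101, 0], [0, 0, 0], 10], [[0.008, 0.116, 0], [0, 0, 0], 10], [[0.009, 0.131, 0], [0, 0, 0], 10], [[0.0095, 0.146, 0], [0, 0, 0], 10], [[0.0105, 0.161, 0], [0, 0, 0], 10], [[0.0115, 0.176, 0], [0, 0, 0], 10]]'

```text
time_s: 12.88
ee_pos: [0.623, -0.0676, 0.0618]
orientation: [-3.142, -0.0, 1.505]
ft_force: [0.8, -2.0, -0.5]
gripper_width: 0.0236
gripper_force: 50.0
```

```bash
python3 m.py y.png
```

```text
12.975 [ 0.62293671 -0.06722012  0.06177737] [-3.14139217e+00 -3.19229234e-04  1.50555039e+00] [-0.76367001  1.61483948 -1.27341965]
s 0.92 [648. 168.] [50. 91.] 85.9 bed y 47.0 97.0 bed x -36.0 55.0
```

View pics/y.png

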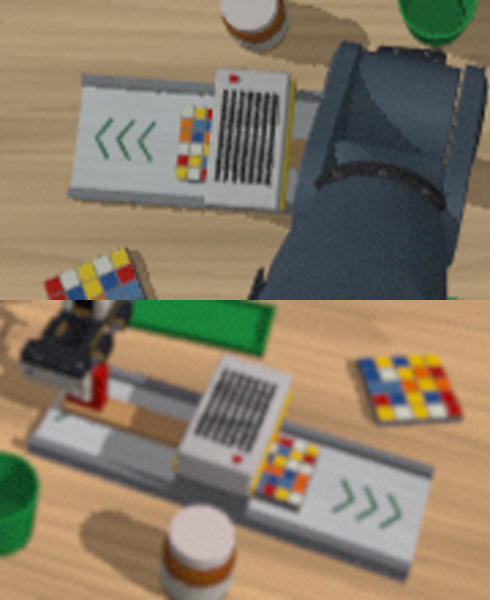

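Panel's front edge is out of the hood at +97 mm and it's straight (top half of picture: (195,145)). The arm stays clear of the hood. One last push of about 64 mm.

Call:
drive_tool --moves '[[[0.001, 0.012, 0], [0, 0, 0], 10], [[0.002, 0.026, 0], [0, 0, 0], 10], [[0.003, 0.041, 0], [0, 0, 0], 10], [[0.004, 0.056, 0], [0, 0, 0], 10], [[0.005, 0.071, 0], [0, 0, 0], 10], [[0.006, 0.086, 0], [0, 0, 0], 10], [[0.007, 0.101, 0], [0, 0, 0], 10], [[0.008, 0.116, 0], [0, 0, 0], 10], [[0.009, 0.131, 0], [0, 0, 0], 10], [[0.0095, 0.146, 0], [0, 0, 0], 10], [[0.0105, 0.157, 0], [0, 0, 0], 10], [[0.0105, 0.161, 0], [0, 0, 0], 10]]'

```text
time_s: 14.58
ee_pos: [0.6272, -0.0033, 0.0618]
orientation: [3.142, 0.0, 1.505]
ft_force: [0.2, -1.3, -0.5]
gripper_width: 0.0237
gripper_force: 50.0
```

```bash
python3 m.py
```

```text
14.675 [ 0.62712018 -0.00336353  0.06178336] [-3.14144097e+00 -2.56830493e-04  1.50505183e+00] [ 0.78445564 -0.78413886 -1.20280986]
t 0.65 [643. 207.] [100.  85.] 86.3 bed y 60.0 160.0 bed x -40.0 45.0
s 0.92 [651. 207.] [ 99. 100.] 85.9 bed y 61.0 161.0 bed x -40.0 59.0
s 0.52 [608. 100.] [ 96. 219.] 86.5 bed y -47.0 50.0 bed x -136.0 84.0
```

Panel now spans bed y 60–160 mm, clear of the hood (43) and on the bed (210). Drawing the stick straight back out.

Call:
drive_tool --moves '[[[-0.001, -0.015, 0], [0, 0, 0], 10], [[-0.003, -0.05, 0], [0, 0, 0], 10], [[-0.007, -0.11, 0], [0, 0, 0], 10], [[-0.011, -0.17, 0], [0, 0, 0], 10], [[-0.015, -0.23, 0], [0, 0, 0], 10], [[-0.019, -0.29, 0], [0, 0, 0], 10], [[-0.022, -0.34, 0], [0, 0, 0], 10], [[-0.024, -0.37, 0], [0, 0, 0], 10], [[-0.024, -0.375, 0], [0, 0, 0], 10], [[-0.024, -0.375, 0.05], [0, 0, 0], 10], [[-0.024, -0.375, 0.15], [0, 0, 0], 10], [[-0.024, -0.375, 0.28], [0, 0, 0], 10]]'

```text
time_s: 16.27
ee_pos: [0.6173, -0.1526, 0.1757]
orientation: [-3.141, -0.0, 1.506]
ft_force: [0.7, -0.6, -2.2]
gripper_width: 0.0241
gripper_force: 50.0
```

```bash
python3 m.py; python3 - <<'E'
from h import *
o=env.get_obs();d=np.array([.4324,-.0760,.19])-o['ee_pos'];print(d/.4,(1.637-o['orientation'][2])/np.pi,o['gripper_width'])
E
```

```text
16.375 [ 0.62029556 -0.15356673  0.18125668] [3.13142308e+00 2.45835949e-03 1.50603150e+00] [ 1.03425662 -0.10946594 -1.71785808]
t 0.62 [643. 206.] [99. 85.] 86.3 bed y 60.0 160.0 bed x -40.0 45.0
s 0.95 [649. 207.] [100. 100.] 89.0 bed y 59.0 161.0 bed x -42.0 59.0
[-0.46401416  0.19254599  0.03602777] 0.04173240116158378 0.023564887548381836
```

Call:
drive_tool --moves '[[[-0.02, 0.01, 0.02], [0, 0, 0.002], 10], [[-0.08, 0.035, 0.03], [0, 0, 0.008], 10], [[-0.16, 0.07, 0.03], [0, 0, 0.018], 10], [[-0.24, 0.1, 0.03], [0, 0, 0.028], 10], [[-0.32, 0.13, 0.03], [0, 0, 0.036], 10], [[-0.4, 0.165, 0.03], [0, 0, 0.042], 10], [[-0.45, 0.188, 0.03], [0, 0, 0.042], 10], [[-0.463, 0.193, 0.02], [0, 0, 0.042], 10], [[-0.463, 0.193, -0.08], [0, 0, 0.042], 10], [[-0.463, 0.193, -0.15], [0, 0, 0.042], 10], [[-0.463, 0.193, -0.17], [0, 0, 0.042], 10], [[-0.463, 0.193, -0.17], [0, 0, 0.042], 10]]'

```text
time_s: 17.98
ee_pos: [0.4326, -0.0765, 0.1058]
orientation: [-3.141, -0.0, 1.637]
ft_force: [0.7, -0.7, -1.8]
gripper_width: 0.0237
gripper_force: 50.0
```

```bash
python3 - <<'E'
from h import *
w=env.grab_frame('wrist');o=env.get_obs();print(o['time_s'],o['ee_pos'],o['orientation'],o['ft_force'])
d=np.array([.4324,-.0760,.0506])-o['ee_pos'];print(d/.4,(1.637-o['orientation'][2])/np.pi)
save(w,'z.png')
E
```

```text
18.025 [ 0.43284432 -0.0765525   0.10633371] [3.14112180e+00 1.84024255e-04 1.63707863e+00] [ 0.60251719  0.16927236 -1.12481374]
[-0.0011108   0.00138126 -0.13933426] -2.5029006398707783e-05
```

View pics/z.png

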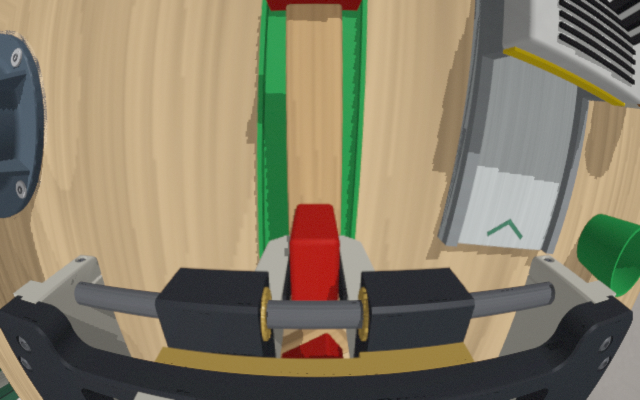

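The stick sits over the tray (green cols 262–365) exactly as it was picked up. Lowering and releasing.

Call:
drive_tool --moves '[[[-0.001, 0.001, -0.03], [0, 0, 0], 10], [[-0.001, 0.001, -0.07], [0, 0, 0], 10], [[-0.001, 0.001, -0.1], [0, 0, 0], 10], [[-0.001, 0.001, -0.12], [0, 0, 0], 10], [[-0.001, 0.001, -0.13], [0, 0, 0], 10], [[-0.001, 0.001, -0.135], [0, 0, 0], 10], [[-0.001, 0.001, -0.136], [0, 0, 0], 10], [[-0.001, 0.001, -0.136], [0, 0, 0], 10], [[-0.001, 0.001, -0.136], [0, 0, 0], 35], [[-0.001, 0.001, -0.136], [0, 0, 0], 60], [[-0.001, 0.001, -0.136], [0, 0, 0], 80], [[-0.001, 0.001, -0.136], [0, 0, 0], 80]]'

```text
time_s: 19.52
ee_pos: [0.432, -0.076, 0.0514]
orientation: [3.142, 0.0, 1.637]
ft_force: [0.3, -0.0, -0.4]
gripper_width: 0.0591
gripper_force: 0.0
```

Call:
drive_tool --moves '[[[0, 0, 0], [0, 0, 0], 80], [[0, 0, 0], [0, 0, 0], 80], [[0, 0, 0.03], [0, 0, 0], 80], [[0, 0, 0.1], [0, 0, 0], 80], [[0, 0, 0.2], [0, 0, 0], 80], [[0, 0, 0.35], [0, 0, 0], 80], [[0, 0, 0.5], [0, 0, 0], 80], [[0, 0, 0.6], [0, 0, 0], 80], [[0, 0, 0.6], [0, 0, 0], 80]]'

```text
time_s: 20.65
ee_pos: [0.4328, -0.0762, 0.2948]
orientation: [3.136, 0.002, 1.637]
ft_force: [0.6, 0.6, -0.8]
gripper_width: 0.0799
gripper_force: 0.0
```

```bash
python3 m.py; python3 - <<'E'
from h import *
w=env.grab_frame('wrist');o=env.get_obs();print(o['time_s'],o['ee_pos'],o['gripper_width'])
save(w,'zz.png')
E
```

```text
20.75 [ 0.43155235 -0.07586333  0.29142484] [3.14147980e+00 5.80476603e-05 1.63708894e+00] [-0.56330025 -0.3045956  -1.38631355]
t 0.56 [643. 206.] [99. 85.] 86.5 bed y 60.0 159.0 bed x -40.0 45.0
s 0.91 [650. 207.] [100.  93.] 86.2 bed y 61.0 161.0 bed x -38.0 55.0
20.9 [ 0.43141402 -0.07583784  0.29040619] 0.0802311639070542
```

View pics/zz.png

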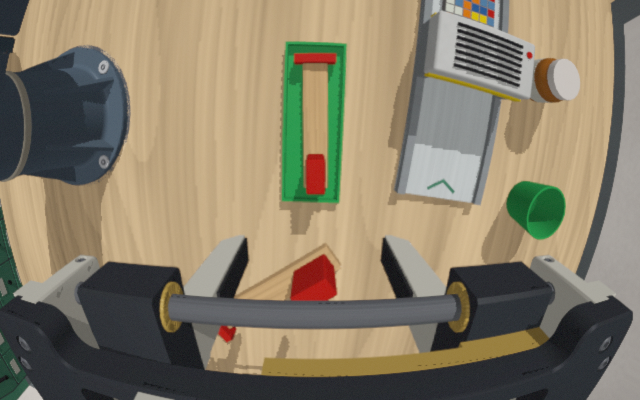

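The stick lies in the tray handle up ((316,175), head (315,58)), released. The panel is past the hood at (470,8) and nothing else has moved. Handing in.

```bash
python3 -c "
from cell import env
print(env.job_done())"
```

```text
the job is handed in; nothing more can be done
None
```

The job is handed in: the panel lies flat on the outfeed side of the bed, about 17 mm clear of the hood, and the push stick is back in its green tray, handle up and released, at about 21 s of the 58 s allowed.

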